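# Dock the darkroom power pack and switch the supply on

### The arm

A 7-joint arm with a two-finger parallel gripper is mounted at the origin on the work surface. World frame = base frame: x ahead of the robot, y to its left, z up, the work surface at z = 0. Lengths are in m, angles in rad, forces in N, time in s.
With the tool pointing down it reaches from about 0.4 to 0.85 m from the base axis. Payload 4.5 kg.
Tool frame: the origin (TCP) lies at the very end of the fingers, on their centre line; the grasp point (between the pads) lies 19 mm behind it; z points along the fingers, y is the line along which they close (so a half turn about z gives the same grasp; the last joint's range is limited). The gripper opens to 88 mm and grips with 3 to 60 N. Pads are 18 mm wide; open, the fingers measure 123 mm over their backs; the gripper's body (75 mm by 187 mm) begins 45 mm behind the grasp point.
Start: joints at [-1.305, 0.689, -0.195, 1.565, 0.157, 0.902, -0.215], TCP at [0.144, 0.608, 0.239] pointing down, gripper open.
Joint ranges: [-3.01, 3.01], [-0.46, 2.08], [-1.47, 1.51], [0.13, 2.56], [-1, 4.14], [0.04, 2.09], [-2.66, 2.66]. Speed limits (rad/s): [2.57, 2.57, 3.14, 3.14, 3.14, 3.14, 3.14].

### API

Orientations are given as a unit quaternion [x, y, z, w].
In Python, from plant import r gives the robot as it stands. The module is installed in compiled form; this text tells all that it offers.
- The arm moves only by the shell command python3 -m pendant 'ROWS' [FORCE]. ROWS is JSON, one flat list of numbers, 7 for each row, row after row: the opening, from 0 (shut) to 1 (fully open), then the shift along the tool's x, y, z scaled (see below), then the turn, a rotation vector about the tool's x, y, z scaled (see below). A call has 1 to 12 rows; each row is the pose to reach, as a shift and turn from the pose commanded when the call began, along the tool's axes at that moment; what a row does not reach only later rows make up. The controller multiplies each number of a shift by 0.15 m and each number of a turn by pi/2 rad. A row lasts 1/10 s, in which the tool goes at most 50 mm and 8.59 degrees, less where a joint would pass 70% of its speed; a pose out of reach is approached as far as the arm can. A call with a number of a shift or a turn outside -1 to 1 is refused whole. A call with a gripper value outside its range is refused whole. The fingers move at their own pace and stop on an object; FORCE is the grip in N (left out, the last holds). Time passes only in rows, so rows that repeat a pose let the fingers close. It gives the time, the measured TCP pose, the force, the opening and the grip force at its end, in the units of the state.
- r.get_state(): the state, without advancing time (a new reading comes with each control period).
- r.snapshot(name): name is "scene" or "top"; returns a dict with "img" (384x512x3 uint8, red, green, blue), "mtx" (3x3 intrinsics, pixels), "k1" (the pictures are not rectified: a ray, as slopes to the right and down, at radius r is drawn at 1 + k1 r^2 times it, then the intrinsics apply), "cam_to_world" (4x4, takes a point from camera to world coordinates). Camera axes: x right, y up, looking along -z (the intrinsics and any distortion apply to the point x, -y, -z); pixel columns grow to the right and rows downward; lengths in m; the calibration is good to about 2 mm. A picture is of the moment at which its call begins. There is no depth.
- r.finish_job(): hands the job in; it is judged then, once.
The state is a dict: "clock": time; "q": joint angles; "qd": joint speeds; "joint_torque": joint torques, N m; "tool_pos": TCP position; "eef_rot": TCP orientation; "contact_force": force on the tool from outside, world axes, zero at the start; "moment": the same for the moment, N m; "opening": opening from 0.0 (shut) to 1.0 (fully open); "finger_force": force on a finger pad.
Only numpy, scipy, OpenCV 4.12 (cv2) and the standard library are available. Lean on these libraries where they do the work, as an engineer would, in place of code of your own. Each camera call takes 0.05 s, during which the arm holds its last target. There are 200 camera calls.

### The job

Put the black power pack on its dock and slide it along between the rails until it is fully home against the end stop and the pawls have clicked in behind it. Only then turn the console's rotary handle clockwise from off, past the middle detent, to on at the end of its travel, and let go. Leave the other things on the bench where they are.

Things in the scene. Friction and masses are not known exactly. Their poses are not given: they have to be found in the camera images.
- pack: Power pack: black plastic block on a wider flat foot, about 0.35 kg. Foot 64 mm long (own x) x 60 wide (y) x 8 thick; the body on it is 54 long (x) x 40 wide (y) and reaches 64 mm above the underside. Origin: centre of the underside, z up. Both ends are alike: either may go in first. Pinch the body across its 40 mm width.
- dock: Pack dock, fixed to the bench: aluminium floor plate, own x from -105 to +85 mm, 104 mm wide, top 20 mm above the bench. Two steel rails along x (from x = -12 to +85) stand 64 mm apart inside, centred on y = 0; their inward lips, 11.5 to 15.5 mm above the plate, leave a 48 mm slot. The mouth flares wider and upward from x = -12 to -35 mm. Origin: centre of the underside, z up.
- dock_set (a point): Point on top of the dock's floor plate, on its centre line (dock x = -62 mm), in front of the rails' flared mouth: open above, so the pack's origin can be set down here, lengthwise along the dock's x. Axes as the dock's.
- dock_home (a point): Where the pack's origin is when fully home: on the floor plate at dock x = +41 mm; the foot's front edge then meets the end stop (face at x = 73, 32 mm tall). Sprung pawls (bent clips) poke 4.5 mm in from both rails at dock x = 5: under 10 N takes the foot past them, and they snap out behind its rear edge at home. Axes as the dock's.
- isolator: Grey switch console fixed to the bench, 150 mm deep (own x) x 130 mm wide (y); its top is a panel sloping at 30 degrees, low (70 mm) on its front (-x) side and high (156 mm) at the back. Origin: centre of the underside, z up.
- handle_grip (a point): Grip point of the console's black rotary handle: on its turning axis, 42 mm out from the sloping panel; turns with it. z points out along the axis (30 degrees off vertical), x along the grip bar to its pointer end. The bar is 60 mm long (x), 14 thick (y), and stands 18 to 56 mm out from the panel; below it a disc of 27 mm radius (8 to 18 mm out) and a fixed collar of 31 mm radius.
- handle (a joint): Angle of the rotary handle (rad), growing clockwise as seen facing the panel: 0 = off (pointer to the left, seen from the robot), 1.3 = middle detent (pointer up the slope), 2.6 = on (pointer to the right, end of travel). Sprung detents pull it into these three places; let go in between, it snaps to one. Peak torque about 0.1 N m.
- reel: Bystander: white plastic film reel, two 68 mm flanges, 30 mm tall, standing flat on the table. Origin: centre of its underside.
- loupe: Bystander: black loupe, 42 mm across, 40 mm tall. Origin: centre of its underside.
- tank: Bystander: black film tank, 90 mm across, 122 mm tall. Origin: centre of its underside.
- jug: Bystander: clear measuring jug with a handle, 96 mm across, 130 mm tall. Origin: centre of its underside.
- bottle_a: Bystander: white square chemical bottle with black cap, 70 x 70 mm, 152 mm tall. Origin: centre of its underside.
- bottle_b: Bystander: grey square chemical bottle with white cap, 70 x 70 mm, 152 mm tall. Origin: centre of its underside.
- cap: Bystander: loose black bottle cap, 40 mm across, 16 mm tall. Origin: centre of its underside.
- tongs: Bystander: flat print turner (spatula) about 200 mm long, lying on the table. Origin: on the bench, under its middle.
Mind the look-alikes: they are no part of the job. What is shaped like the dock but orange is not meant. Leave any purple look-alike of the pack alone.

How it is judged:
On the way, in this order (a step that is already met when the one before it is completed fails the run):
1. the pack is fully home on the dock (within 3 mm of the end stop, between the rails) while the handle is still off (x of pack in the frame of dock between 0.038 and 0.044 m and y of pack in the frame of dock between -0.005 and 0.005 m and z of pack in the frame of dock between 0.016 and 0.025 m and value of joint handle below 0.3 rad), for 0.2 s.
2. the handle has been turned to on (within 0.15 rad of the end of its travel) (value of joint handle above 2.45 rad), for 0.2 s.
At the end, for the whole second after the job is handed in: The pack lies on the dock between the rails with its origin at x > 38 mm in the dock's frame (within 3 mm of fully home, 41 mm), at rest and let go; the handle is released at on, above 2.45 rad of 2.6 (x of pack in the frame of dock between 0.038 and 0.044 m and y of pack in the frame of dock between -0.005 and 0.005 m and z of pack in the frame of dock between 0.016 and 0.025 m and value of joint handle above 2.45 rad and linear speed of pack below 0.02 m/s); the robot touches nothing.
It fails at once if the handle is turned well off its off position (above 0.6 rad) while the pack is not fully home (value of joint handle above 0.6 rad and not (x of pack in the frame of dock between 0.038 and 0.044 m and y of pack in the frame of dock between -0.005 and 0.005 m and z of pack in the frame of dock between 0.016 and 0.025 m)).
It fails at once if a bystander is moved by more than 40 mm (distance of any of reel, loupe, tank, jug, bottle_a, bottle_b, cap, tongs from where it was at the start of the episode above 0.04 m).
It also fails if it takes over 69 s, if anything falls off the work surface, if the arm or the gripper's body presses on something with over 40 N, if the wrist force passes 120 N, or if a joint passes its speed limit or range.

## Working session

There is one attempt and no reset: what is moved stays moved. The work goes in short steps, Python scripts to look and compute and a shell command to move; the robot and the scene stay as the last step left them, time stands still between calls to the robot, and variables do not carry over. Pictures are saved under pics/ and viewed, at most 10 in all, crops included, and the job is handed in when it is done.

```bash
mkdir -p pics; python3 - <<'E'
from plant import r
import cv2,numpy as np,pickle
print(r.get_state())
for n in("scene","top"):
    s=r.snapshot(n);cv2.imwrite(f"pics/{n}0.png",cv2.resize(s["img"][...,::-1],(800,600),interpolation=cv2.INTER_CUBIC))
    pickle.dump(s,open(n+".pkl","wb"));print(s["mtx"],s["k1"],s["cam_to_world"])
E
```

```text
{'clock': 0.0, 'q': array([-1.30521467,  0.68996825, -0.19455199,  1.56636251,  0.15729899,
        0.90251145, -0.21510852]), 'qd': array([-0.00067728, -0.00101221,  0.00047937, -0.00178621,  0.00029123,
       -0.00030592,  0.00074686]), 'joint_torque': array([-1.63353525e-04, -5.27557504e+01, -1.26681849e+00, -1.53426647e+01,
       -5.26084006e-02,  6.52159564e-03,  1.80844895e-04]), 'tool_pos': array([0.1434507 , 0.60764952, 0.2379159 ]), 'eef_rot': array([ 1.15578466e-01,  9.93297920e-01, -9.26268473e-04, -5.02293567e-05]), 'contact_force': array([ 0.15998956,  0.29423054, -0.22107679]), 'moment': array([ 0.00942455, -0.00616039, -0.04185151]), 'finger_force': 0.0, 'opening': 0.9997509587173314}
[[478.53084357   0.         254.00759951]
 [  0.         478.53084357 190.20848261]
 [  0.           0.           1.        ]] -0.06984416931241733 [[-0.87803624 -0.32080092  0.35516071  1.06250134]
 [ 0.47823898 -0.55952533  0.67691866  1.05900273]
 [-0.01843472  0.76421082  0.64470302  1.08096433]
 [ 0.          0.          0.          1.        ]]
[[386.14573614   0.         251.89067115]
 [  0.         386.14573614 193.25695852]
 [  0.           0.           1.        ]] -0.06743099360132344 [[-0.00776852  0.99699303 -0.07710092  0.42861931]
 [-0.99985083 -0.00893392 -0.01478192  0.00436688]
 [-0.01542629  0.07697458  0.99691371  1.33831817]
 [ 0.          0.          0.          1.        ]]
```

View pics/scene0.png

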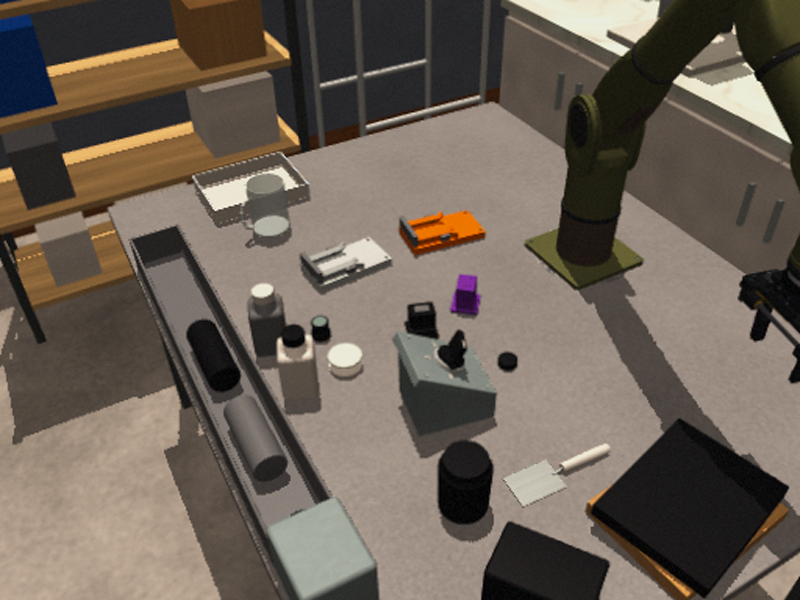

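View pics/top0.png

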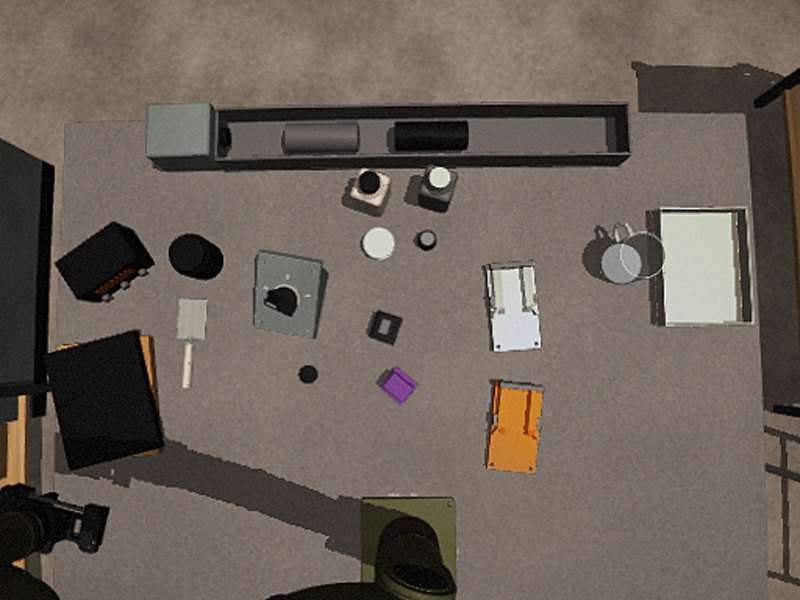

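```bash
cat > h.py <<'E'
import numpy as np,cv2,pickle
def und(s,uv):
    K=s["mtx"];return cv2.undistortPoints(np.array(uv,float).reshape(-1,1,2),K,np.array([s["k1"],0,0,0,0.]),None).reshape(-1,2) 
def proj(s,P):
    P=np.atleast_2d(P);T=np.linalg.inv(s["cam_to_world"]);c=P@T[:3,:3].T+T[:3,3]
    x=c[:,0]/-c[:,2];y=-c[:,1]/-c[:,2];f=1+s["k1"]*(x*x+y*y);K=s["mtx"]
    return np.c_[K[0,0]*x*f+K[0,2],K[1,1]*y*f+K[1,2]]
def onz(s,uv,z):
    d=und(s,uv);R=s["cam_to_world"];v=np.c_[d[:,0],-d[:,1],-np.ones(len(d))]@R[:3,:3].T
    return R[:3,3]+v*((z-R[2,3])/v[:,2])[:,None]
def crop(s,c0,c1,r0,r1,k):
    im=cv2.resize(s["img"][r0:r1,c0:c1,::-1],None,fx=k,fy=k,interpolation=cv2.INTER_CUBIC)
    im=np.clip(im.astype(float)*1.3,0,255).astype(np.uint8)
    for c in range(-(-c0//10)*10,c1,10): cv2.line(im,(int((c-c0+.5)*k),0),(int((c-c0+.5)*k),6),(0,0,255),1);cv2.putText(im,str(c),(int((c-c0)*k)-8,18),0,.35,(0,0,255))
    for r in range(-(-r0//10)*10,r1,10): cv2.line(im,(0,int((r-r0+.5)*k)),(6,int((r-r0+.5)*k)),(0,0,255),1);cv2.putText(im,str(r),(8,int((r-r0+.5)*k)+4),0,.35,(0,0,255))
    return im
def mosaic(items,name,size=(600,800)):
    o=np.zeros(size+(3,),np.uint8)
    for im,x,y in items:o[y:y+im.shape[0],x:x+im.shape[1]]=im[:size[0]-y,:size[1]-x]
    cv2.imwrite(name,o)
E
python3 - <<'E'
from h import *
t=pickle.load(open("top.pkl","rb"));s=pickle.load(open("scene.pkl","rb"))
mosaic([(crop(t,302,360,160,235,8),0,0),(crop(t,230,266,192,226,8),480,0),(crop(s,252,288,185,222,8),480,290)],"pics/a.png")
mosaic([(crop(t,156,214,155,220,6),0,0),(crop(s,188,256,148,185,6),0,395),(crop(s,248,322,205,280,5),420,0)],"pics/b.png")
E
```

```text
(no output)
```

View pics/a.png

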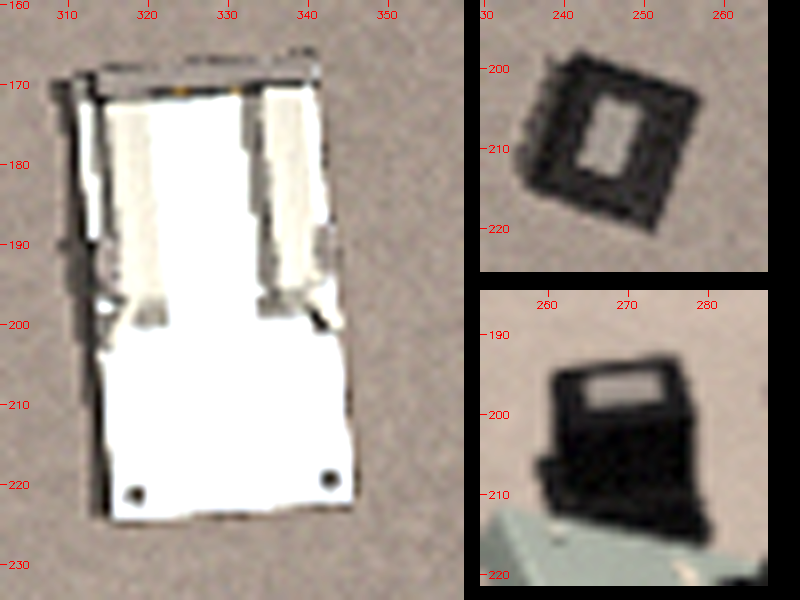

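View pics/b.png

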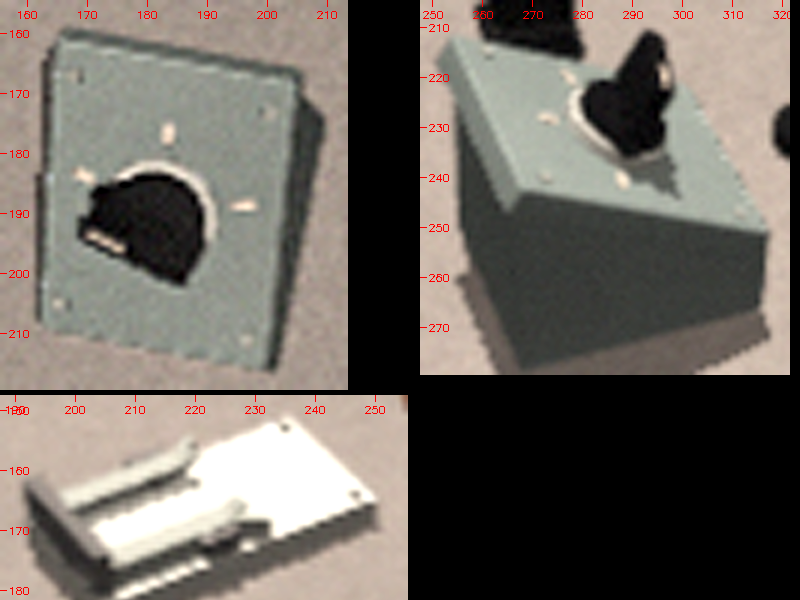

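```bash
python3 - <<'E'
from h import *
t=pickle.load(open("top.pkl","rb"));s=pickle.load(open("scene.pkl","rb"))
for q in(t,s): q["img"]=(255*np.clip(q["img"]/255./.45,0,1)**.4/1.3).astype(np.uint8)
mosaic([(crop(t,228,266,190,226,10),0,0),(crop(s,252,288,185,222,8),400,0),(crop(t,163,203,172,207,6),0,370),(crop(s,270,304,206,242,7.5),400,310)],"pics/c.png")
E
```

```text
(no output)
```

View pics/c.png

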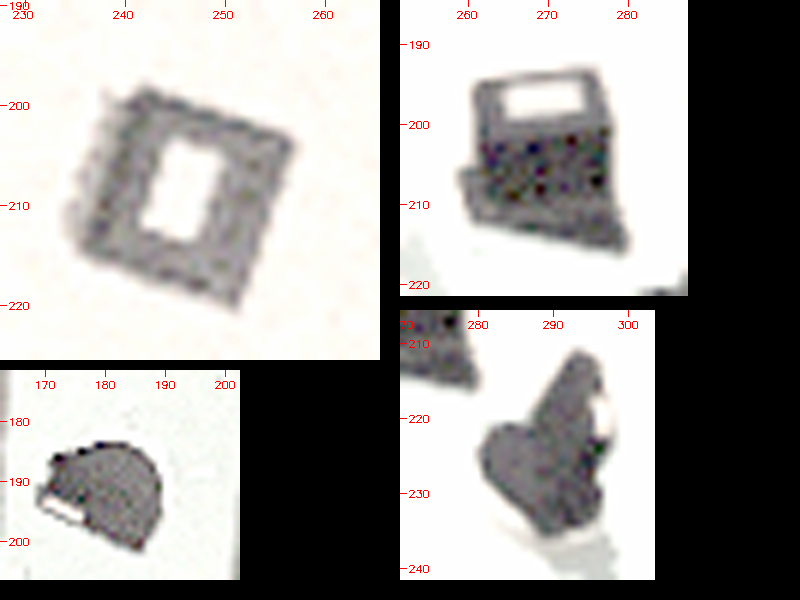

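```bash
cat > fit.py <<'E'
from h import *
from scipy.optimize import least_squares,minimize
t=pickle.load(open("top.pkl","rb"));s=pickle.load(open("scene.pkl","rb"))
def pose(p,L):
    c,n=np.cos(p[2]),np.sin(p[2]);L=np.atleast_2d(L).astype(float)/1000
    return np.c_[p[0]+c*L[:,0]-n*L[:,1],p[1]+n*L[:,0]+c*L[:,1],L[:,2]]
def cfit(name,ct,cs,p0,mode="both"):
    def res(p):
        o=[]
        if mode!="s":o.append(proj(t,pose(p,[l for l,_ in ct]))-[u for _,u in ct])
        if mode!="t":o.append(proj(s,pose(p,[l for l,_ in cs]))-[u for _,u in cs])
        return np.vstack(o).ravel()
    f=least_squares(res,p0,loss="soft_l1");print(name,mode,f.x.round(4),f.fun.reshape(-1,2).round(1).tolist() if mode=="both" else "");return f.x
dt=[((-105,52,20),(315.5,224.5)),((-105,-52,20),(345.6,222.9)),((73,24,35.5),(320,171.6)),((73,-24,35.5),(334.25,170.8)),((-12,24,35.5),(322.2,196.1)),((-12,-24,35.5),(335.9,196.1))]
ds=[((-105,52,20),(250,165)),((-105,-52,20),(236.3,151.3))]
ct=[((75,65,156),(165.8,159.5)),((75,-65,156),(205.5,167)),((-75,65,70),(162.2,208.7)),((-75,-65,70),(200.5,216.2))]
cs=[((75,-65,156),(251.5,212.1)),((75,65,156),(265.5,246.5)),((-75,65,70),(317.1,250.9))]
def hull(q,L):
    return cv2.convexHull(proj(q,L).astype(np.float32))
def render(q,solids,win):
    c0,c1,r0,r1=win;k=6;m=np.zeros(((r1-r0)*k,(c1-c0)*k),np.uint8)
    for L in solids:cv2.fillPoly(m,[np.round(((hull(q,L)+.5-[c0,r0])*k-.5)*16).astype(np.int32)],255,shift=4)
    return cv2.GaussianBlur(cv2.resize(m,(c1-c0,r1-r0),interpolation=cv2.INTER_AREA).astype(float)/255,(0,0),.5)
def dark(q,win,hi=90.,lo=25.):
    c0,c1,r0,r1=win;g=q["img"][r0:r1,c0:c1].astype(float).mean(2);return np.clip((hi-g)/(hi-lo),0,1)
box=lambda a,b,z0,z1:[(i*a,j*b,z) for i in(-1,1) for j in(-1,1) for z in(z0,z1)]
if __name__=="__main__":
    for m in("both","t","s"):D=cfit("dock",dt,ds,[.4,-.3,0],m)
    for m in("both","t","s"):C=cfit("cons",ct,cs,[.5,.25,0],m)
    def sfit(f,p0,wins,steps,mode):
        tg=[dark(q,w) for q,w in wins]
        def cost(p):return sum(((render(q,f(p),w)-g)**2).sum() for i,((q,w),g) in enumerate(zip(wins,tg)) if mode in("both","ts"[i]))
        sim=np.array([p0]+[np.array(p0)+np.eye(len(p0))[i]*steps[i] for i in range(len(p0))])
        r=minimize(cost,p0,method="Nelder-Mead",options=dict(initial_simplex=sim,xatol=1e-5,fatol=1e-3,maxiter=600));return r.x,r.fun
    pk=lambda p:[pose(p,box(32,30,0,8)),pose(p,box(27,20,8,64))]
    c=onz(t,[(247,209)],.05)[0];print("approx pack",c)
    for m in("both","t","s"):
        for y0 in(-.3,-.3+np.pi/2):
            x,f=sfit(pk,[c[0],c[1],y0],[(t,(228,264,192,226)),(s,(252,290,186,212))],[.008,.008,.15],m);print("pack",m,x.round(4),round(f,2))
    C=cfit("cons",ct,cs,[.5,.25,0])
    a=np.radians(30);X=np.array([np.cos(a),0,np.sin(a)]);Y=np.array([0,1,0.]);N=np.array([-np.sin(a),0,np.cos(a)])
    def hd(p):
        O=np.array([p[0],p[1],.113+p[0]*np.tan(a)])*1000;b=np.pi/2-p[2]
        bx=np.cos(b)*X+np.sin(b)*Y;by=np.cross(N,bx)
        disc=[O+27*(np.cos(h)*X+np.sin(h)*Y)+z*N for h in np.linspace(0,6.28,40) for z in(8,18)]
        bar=[O+u*bx+v*by+w*N for u,v,w in [(i*30,j*7,z) for i in(-1,1) for j in(-1,1) for z in(18,56)]]
        return [pose(C,disc),pose(C,bar)]
    for m in("both","t","s"):
        x,f=sfit(hd,[0,0,.27],[(t,(164,202,174,206)),(s,(276,302,208,238))],[.01,.01,.1],m)
        p=np.array([x[0],x[1],.113+x[0]*np.tan(a)])+.042*N;print("handle",m,x.round(4),round(f,2),"grip world",pose(C,p*1000).round(4))
E
python3 fit.py
```

```text
dock both [ 0.5291 -0.2366  0.0493] [[-0.5, 0.1], [-0.3, -0.1], [0.2, 0.1], [0.0, 0.1], [-0.2, 0.5], [0.2, -0.3], [-0.1, -0.3], [-0.4, -0.4]]
dock t [ 0.5293 -0.2368  0.0547] 
dock s [ 0.5293 -0.2355  0.0381] 
cons both [ 0.5414  0.2431 -0.1888] [[-1.1, 0.2], [-0.1, 0.0], [-0.2, -0.6], [-0.1, -0.9], [0.1, -1.1], [0.9, -4.1], [-0.8, 0.0]]
cons t [ 0.5405  0.2419 -0.196 ] 
cons s [ 0.5442  0.2472 -0.1757] 
approx pack [0.47571051 0.04020171 0.05      ]
pack both [ 0.4773  0.0474 -0.3763] 116.21
pack both [0.4774 0.0475 1.2732] 139.61
pack t [ 0.4773  0.0454 -0.339 ] 65.33
pack t [0.4776 0.047  1.2361] 66.55
pack s [ 0.4786  0.0507 -0.4451] 39.66
pack s [0.479  0.0549 1.375 ] 54.76
cons both [ 0.5414  0.2431 -0.1888] [[-1.1, 0.2], [-0.1, 0.0], [-0.2, -0.6], [-0.1, -0.9], [0.1, -1.1], [0.9, -4.1], [-0.8, 0.0]]
handle both [-0.004   0.002   0.4026] 86.8 grip world [[0.5172 0.2498 0.147 ]]
handle t [-0.0038  0.0024  0.3592] 25.17 grip world [[0.5175 0.2502 0.1472]]
handle s [-0.0047  0.001   0.3799] 59.27 grip world [[0.5164 0.249  0.1467]]
```

```bash
python3 - <<'E'
from fit import *
for z in(.064,.066):print(onz(t,[(246,208.2)],z).round(4),onz(s,[(269.5,196.6)],z).round(4))
# label centroid + moments
for q,w in((t,(238,252,202,215)),(s,(262,277,193,201))):
    c0,c1,r0,r1=w;g=q["img"][r0:r1,c0:c1].mean(2);m=np.clip((g-50)/60,0,1) 
    if q is s: m[:]=m*0+np.clip((g-50)/60,0,1)
    n,l,st,ce=cv2.connectedComponentsWithStats((g>75).astype(np.uint8));print(st,ce+[c0,r0],onz(q,ce[1:]+[c0,r0],.064).round(4).tolist())
tf=[((32,30,8),(241.6,198)),((32,-30,8),(257,203.6)),((-32,-30,8),(251.4,220.5)),((-32,30,8),(235.6,215))]
sf=[((27,-20,64),(261,194)),((-27,-20,64),(276,192.5)),((-27,20,64),(278,200)),((-32,30,0),(280,216.3)),((32,30,0),(260.6,212))]
for m in("both","t","s"):cfit("pack",tf,sf,[.477,.045,-.33],m)
E
```

```text
[[0.4779 0.0431 0.064 ]] [[0.474  0.0444 0.064 ]]
[[0.4778 0.043  0.066 ]] [[0.4752 0.0464 0.066 ]]
[[  0   0  14  13 128]
 [  4   2   8  10  54]] [[244.         207.734375  ]
 [245.68518519 208.62962963]] [[0.4765, 0.0441, 0.064]]
[[ 0  0 15  8 69]
 [ 0  0 11  2 15]
 [14  0  1  1  1]
 [ 3  2 10  5 35]] [[269.31884058 197.04347826]
 [266.06666667 193.26666667]
 [276.         193.        ]
 [269.42857143 196.91428571]] [[0.4755, 0.0245, 0.064], [0.4466, 0.0394, 0.064], [0.475, 0.0457, 0.064]]
pack both [ 0.4759  0.0437 -0.3637] [[-0.2, -0.3], [0.7, 0.1], [-0.2, 0.7], [-0.7, 0.1], [-1.2, -0.5], [0.1, -0.6], [0.2, -0.2], [-0.1, -0.0], [0.1, 6.3]]
pack t [ 0.4764  0.0434 -0.3444] 
pack s [ 0.4744  0.0434 -0.4193]
```

```bash
cat > go.py <<'E'
import sys,numpy as np
from plant import r
from scipy.spatial.transform import Rotation as R
def need(p,Rt=None):
    s=r.get_state();R0=R.from_quat(s["eef_rot"]);d=R0.inv().apply(np.array(p)-s["tool_pos"])/.15
    w=(R0.inv()*Rt).as_rotvec()/(np.pi/2) if Rt is not None else np.zeros(3)
    print("t",round(s["clock"],2),"pos",s["tool_pos"].round(4),"F",s["contact_force"].round(1),"op",round(s["opening"],3),"q",s["q"].round(2),"| shift",d.round(3),"turn",w.round(3))
def down(yaw):# tool y along world angle yaw+90deg
    y=np.array([-np.sin(yaw),np.cos(yaw),0]);z=np.array([0,0,-1.]);return R.from_matrix(np.c_[np.cross(y,z),y,z])
if __name__=="__main__":
    a=[float(v) for v in sys.argv[1:]];need(a[:3],down(a[3]))
E
python3 go.py .476 .044 .14 -.345
```

```text
t 0.1 pos [0.1435 0.6077 0.238 ] F [-0.1 -0.2  0.2] op 0.996 q [-1.31  0.69 -0.19  1.57  0.16  0.9  -0.22] | shift [-3.021 -3.148  0.659] turn [-0.001  0.     0.072]
```

```bash
python3 -m pendant '[1,-0.76,-0.79,0,0,0,0, 1,-0.76,-0.79,0,0,0,0, 1,-0.76,-0.79,0,0,0,0, 1,-0.76,-0.79,0,0,0,0]'; python3 -m pendant '[1,-0.76,-0.79,0,0,0,0, 1,-0.76,-0.79,0,0,0,0, 1,-0.76,-0.79,0,0,0,0, 1,-0.76,-0.79,0,0,0,0]';python3 -m pendant '[1,-0.76,-0.79,0,0,0,0, 1,-0.76,-0.79,0,0,0,0, 1,-0.76,-0.79,0,0,0,0, 1,-0.76,-0.79,0,0,0,0]'; python3 go.py .476 .044 .14 -.345
```

```text
clock: 0.5
tool_pos: [0.2308, 0.4607, 0.2382]
eef_rot: [0.119, 0.993, -0.003, 0.001]
contact_force: [-0.4, 0.2, -0.4]
opening: 1.001
finger_force: 0.0
clock: 0.9
tool_pos: [0.3133, 0.32, 0.2384]
eef_rot: [0.119, 0.993, -0.002, 0.0]
contact_force: [-0.1, 0.5, 0.6]
opening: 0.999
finger_force: 0.0
clock: 1.3
tool_pos: [0.397, 0.1788, 0.2384]
eef_rot: [0.12, 0.993, -0.001, 0.0]
contact_force: [0.2, 0.3, 0.1]
opening: 0.998
finger_force: 0.0
t 1.3 pos [0.397  0.1788 0.2384] F [0.2 0.3 0.1] op 0.998 q [-0.36  0.46 -0.26  2.11  0.2   0.6   0.57] | shift [-0.725 -0.746  0.659] turn [-0.002  0.001  0.067]
```

```bash
python3 -m pendant '[1,-0.725,-0.746,0.3,0,0,0.067, 1,-0.725,-0.746,0.5,0,0,0.067, 1,-0.725,-0.746,0.659,0,0,0.067, 1,-0.725,-0.746,0.659,0,0,0.067, 1,-0.725,-0.746,0.659,0,0,0.067, 1,-0.725,-0.746,0.659,0,0,0.067]'; python3 - <<'E'
from fit import *
from plant import r
from go import *
for n in("top","scene"):pickle.dump(r.snapshot(n),open(n+"1.pkl","wb"))
a=pickle.load(open("top1.pkl","rb"));b=pickle.load(open("scene1.pkl","rb"))
for q in(a,b): q["img"]=(255*np.clip(q["img"]/255./.5,0,1)**.5/1.3).astype(np.uint8)
mosaic([(crop(a,215,275,170,240,7),0,0),(crop(b,235,290,150,215,7),420,0)],"pics/d.png")
need((.476,.044,.028),down(-.345))
E
```

```text
clock: 1.9
tool_pos: [0.4748, 0.0503, 0.1393]
eef_rot: [0.168, 0.986, 0.0, -0.001]
contact_force: [-0.1, -0.2, 0.4]
opening: 1.004
finger_force: 0.0
t 2.0 pos [0.475  0.0517 0.1405] F [-0.2 -0.3 -0.1] op 0.999 q [-0.09  0.67 -0.18  2.09  0.29  0.4   0.73] | shift [-0.023 -0.048  0.75 ] turn [0.001 0.    0.007]
```

View pics/d.png

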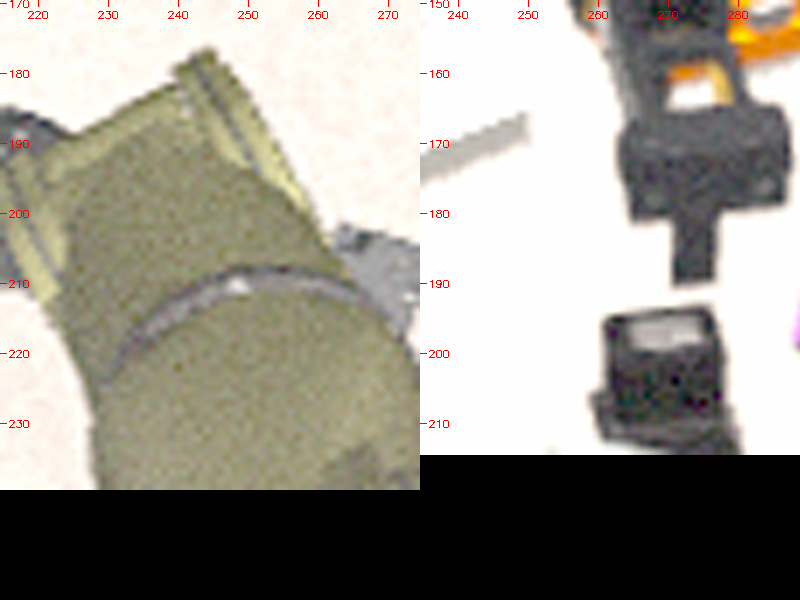

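```bash
python3 -m pendant '[1,-0.023,-0.048,0.25,0,0,0.007, 1,-0.023,-0.048,0.35,0,0,0.007, 1,-0.023,-0.048,0.35,0,0,0.007]'; python3 go.py .476 .044 .028 -.345;  python3 -c "
from fit import *
q=pickle.load(open('scene1.pkl','rb'))
print(proj(q,[[.475+.338*.05,.0517+.94*.05,.1405],[.475+.338*.06,.0517+.94*.06,.1405]]))"
```

```text
clock: 2.3
tool_pos: [0.4749, 0.0435, 0.0869]
eef_rot: [0.172, 0.985, 0.0, -0.001]
contact_force: [-0.9, 0.4, 0.0]
opening: 1.001
finger_force: 0.0
t 2.3 pos [0.4749 0.0435 0.0869] F [-0.9  0.4  0. ] op 1.001 q [-0.11  0.78 -0.12  2.13  0.33  0.26  0.71] | shift [-0.007  0.006  0.392] turn [-0.    -0.001 -0.   ]
[[273.38628417 189.66733618]
 [273.99071137 191.75576403]]
```

Camera and arm agree (the finger tip is seen at 274,189 as projected). Descend and grip.

```bash
python3 -m pendant '[1,-0.007,0.006,0.2,0,0,0, 1,-0.007,0.006,0.392,0,0,0, 1,-0.007,0.006,0.392,0,0,0, 1,-0.007,0.006,0.392,0,0,0, 0,-0.007,0.006,0.392,0,0,0, 0,-0.007,0.006,0.392,0,0,0, 0,-0.007,0.006,0.392,0,0,0, 0,-0.007,0.006,0.392,0,0,0, 0,-0.007,0.006,0.392,0,0,0, 0,-0.007,0.006,0.392,0,0,0]' 30;python3 -m pendant '[0,0,0,0,0,0,0, 0,0,0,0,0,0,0, 0,0,0,0,0,0,0]'; python3 go.py .476 .044 .12 0.0
```

```text
clock: 3.3
tool_pos: [0.4772, 0.0425, 0.0286]
eef_rot: [0.173, 0.985, 0.0, 0.0]
contact_force: [1.2, 1.8, 0.6]
opening: 0.479
finger_force: 0.7
clock: 3.6
tool_pos: [0.4775, 0.0428, 0.0286]
eef_rot: [0.173, 0.985, 0.0, 0.0]
contact_force: [0.8, 0.5, 2.2]
opening: 0.451
finger_force: 30.0
t 3.6 pos [0.4775 0.0428 0.0286] F [0.8 0.5 2.2] op 0.451 q [-0.15  0.9  -0.05  2.14  0.35  0.11  0.69] | shift [ 0.012  0.005 -0.609] turn [ 0.     0.    -0.221]
```

```bash
python3 -m pendant '[0,0,0,-0.3,0,0,0, 0,0,0,-0.6,0,0,0, 0,0,0,-0.6,0,0,0, 0,0,0,-0.6,0,0,-0.08, 0,0,0,-0.6,0,0,-0.16, 0,0,0,-0.6,0,0,-0.252, 0,0,0,-0.6,0,0,-0.252, 0,0,0,-0.6,0,0,-0.252]'; python3 go.py .4672 -.2397 .12 0.05
```

```text
clock: 4.4
tool_pos: [0.4763, 0.0421, 0.1178]
eef_rot: [-0.022, 1.0, -0.0, -0.001]
contact_force: [0.7, -1.1, -2.7]
opening: 0.454
finger_force: 30.0
t 4.4 pos [0.4763 0.0421 0.1178] F [ 0.7 -1.1 -2.7] op 0.454 q [-0.03  0.72 -0.26  2.1   0.48  0.37  0.95] | shift [ 0.143 -1.874 -0.014] turn [-0.    -0.001 -0.004]
```

```bash
python3 -m pendant '[0,0.07,-0.3,0,0,0,0, 0,0.07,-0.6,0,0,0,0, 0,0.07,-0.94,0,0,0,0, 0,0.07,-0.94,0,0,0,0]'; python3 -m pendant '[0,0.07,-0.3,0,0,0,0, 0,0.07,-0.6,0,0,0,0, 0,0.07,-0.9,0,0,0,0, 0,0.07,-0.94,0,0,0,0, 0,0.07,-0.94,0,0,0,0, 0,0.07,-0.94,0,0,0,0]'; python3 go.py .4672 -.2397 .058 0.05; python3 - <<'E'
from h import *
from plant import r
b=r.snapshot("scene");pickle.dump(b,open("scene2.pkl","wb"))
mosaic([(crop(b,180,265,110,190,7),0,0)],"pics/e.png",(560,600))
E
```

```text
clock: 4.8
tool_pos: [0.4713, -0.1091, 0.1177]
eef_rot: [-0.015, 1.0, -0.003, -0.002]
contact_force: [-1.3, 0.0, -3.9]
opening: 0.453
finger_force: 30.0
clock: 5.4
tool_pos: [0.4694, -0.2384, 0.1182]
eef_rot: [-0.024, 1.0, 0.001, -0.0]
contact_force: [0.8, 1.0, -2.8]
opening: 0.454
finger_force: 30.0
t 5.4 pos [ 0.4694 -0.2384  0.1182] F [ 0.8  1.  -2.8] op 0.454 q [ 0.62  0.77 -0.39  1.96  0.56  0.52  1.45] | shift [ 0.015 -0.008  0.401] turn [ 0.001 -0.    -0.001]
```

View pics/e.png

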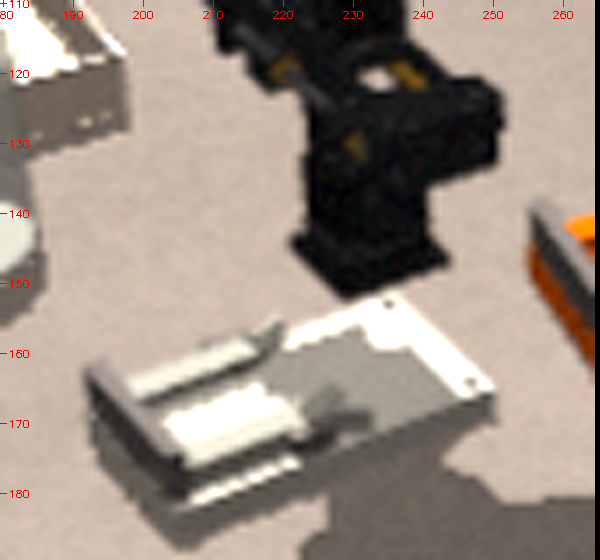

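```bash
python3 - <<'E'
from h import *
q=pickle.load(open('scene2.pkl','rb'))
c,n=np.cos(.05),np.sin(.05)
for dx in(-3,0,3):
  print(dx,proj(q,[[.4694+c*a-n*b,-.2384+n*a+c*b,.0896] for a,b in((.032+dx/1e3,-.03),(.032+dx/1e3,.03),(-.032+dx/1e3,.03))]).round(1).tolist())
E
python3 -m pendant '[0,0.015,-0.008,0.2,0,0,0, 0,0.015,-0.008,0.35,0,0,0, 0,0.015,-0.008,0.40,0,0,0, 0,0.015,-0.008,0.42,0,0,0, 0,0.015,-0.008,0.44,0,0,0]'; python3 go.py .4672 -.2397 .048 0.05
```

```text
-3 [[220.5, 144.8], [228.5, 153.0], [244.0, 147.3]]
0 [[219.7, 145.1], [227.8, 153.2], [243.3, 147.6]]
3 [[219.0, 145.4], [227.0, 153.5], [242.6, 147.8]]
clock: 5.95
tool_pos: [0.4682, -0.2408, 0.053]
eef_rot: [-0.025, 1.0, 0.0, 0.001]
contact_force: [0.7, -0.8, -3.0]
opening: 0.454
finger_force: 30.0
t 5.95 pos [ 0.4682 -0.2408  0.053 ] F [ 0.7 -0.8 -3. ] op 0.454 q [ 0.56  0.88 -0.28  1.99  0.64  0.36  1.38] | shift [0.006 0.007 0.033] turn [ 0.     0.001 -0.001]
```

```bash
python3 -m pendant '[0,0.005,0.007,0.015,0,0,0, 0,0.005,0.007,0.025,0,0,0, 0,0.005,0.007,0.032,0,0,0, 0,0.005,0.007,0.032,0,0,0]'; python3 go.py .4672 -.2397 .048 0.05
```

```text
clock: 6.35
tool_pos: [0.4669, -0.2406, 0.0487]
eef_rot: [-0.024, 1.0, -0.0, 0.001]
contact_force: [-0.3, 0.4, 4.5]
opening: 0.454
finger_force: 30.0
t 6.35 pos [ 0.4669 -0.2406  0.0487] F [-0.3  0.4  4.5] op 0.454 q [ 0.55  0.88 -0.27  1.99  0.65  0.35  1.38] | shift [-0.002  0.006  0.004] turn [-0.     0.001 -0.001]
```

```bash
python3 -m pendant '[0,-0.06,0.005,0,0,0,0, 0,-0.12,0.005,0,0,0,0, 0,-0.18,0.005,0,0,0,0, 0,-0.24,0.005,0,0,0,0, 0,-0.28,0.005,0,0,0,0, 0,-0.32,0.005,0,0,0,0, 0,-0.32,0.005,0,0,0,0]'; python3 go.py .570 -.2345 .048 0.05
```

```text
clock: 7.05
tool_pos: [0.5163, -0.2371, 0.0487]
eef_rot: [-0.024, 1.0, 0.0, 0.002]
contact_force: [2.1, 0.5, 2.4]
opening: 0.45
finger_force: 30.0
t 7.05 pos [ 0.5163 -0.2371  0.0487] F [2.1 0.5 2.4] op 0.45 q [ 0.54  0.92 -0.32  1.86  0.6   0.46  1.4 ] | shift [-0.358  0.     0.006] turn [ 0.     0.002 -0.001]
```

```bash
python3 -m pendant '[0,-0.06,0,0,0,0,0, 0,-0.12,0,0,0,0,0, 0,-0.18,0,0,0,0,0, 0,-0.24,0,0,0,0,0, 0,-0.28,0,0,0,0,0, 0,-0.31,0,0,0,0,0]'; python3 go.py .570 -.2345 .048 0.05;  python3 -m pendant '[0,-0.02,0,0,0,0,0, 0,-0.04,0,0,0,0,0, 0,-0.05,0,0,0,0,0, 0,-0.06,0,0,0,0,0]'; python3 go.py .570 -.2345 .048 0.05
```

```text
clock: 7.65
tool_pos: [0.5606, -0.2352, 0.0487]
eef_rot: [-0.024, 1.0, -0.0, -0.001]
contact_force: [-5.8, 1.9, 11.3]
opening: 0.449
finger_force: 30.0
t 7.65 pos [ 0.5606 -0.2352  0.0487] F [-5.8  1.9 11.3] op 0.449 q [ 0.52  0.95 -0.36  1.73  0.57  0.56  1.43] | shift [-0.063  0.002  0.004] turn [-0.    -0.001 -0.002]
clock: 8.05
tool_pos: [0.57, -0.2341, 0.0487]
eef_rot: [-0.024, 1.0, 0.0, 0.0]
contact_force: [0.6, 4.4, 5.1]
opening: 0.452
finger_force: 30.0
t 8.05 pos [ 0.57   -0.2341  0.0487] F [0.6 4.4 5.1] op 0.452 q [ 0.52  0.96 -0.37  1.71  0.56  0.58  1.43] | shift [-0.    -0.003  0.004] turn [ 0.001  0.    -0.002]
```

Not yet against the stop (force along x is only ~0.6 N); press on in small steps.

```bash
python3 -m pendant '[0,-0.01,0,0,0,0,0, 0,-0.015,0,0,0,0,0, 0,-0.02,0,0,0,0,0, 0,-0.02,0,0,0,0,0]'; python3 -m pendant '[0,-0.01,0,0,0,0,0, 0,-0.015,0,0,0,0,0, 0,-0.015,0,0,0,0,0]'
```

```text
clock: 8.45
tool_pos: [0.5713, -0.2339, 0.0487]
eef_rot: [-0.024, 1.0, 0.0, -0.002]
contact_force: [-6.6, 3.1, 11.7]
opening: 0.447
finger_force: 30.0
clock: 8.75
tool_pos: [0.5715, -0.2339, 0.0487]
eef_rot: [-0.024, 1.0, 0.0, -0.004]
contact_force: [-10.5, 3.4, 17.3]
opening: 0.454
finger_force: 30.0
```

```bash
python3 -m pendant '[0,-0.02,0,0,0,0,0, 0,-0.035,0,0,0,0,0, 0,-0.035,0,0,0,0,0]'; python3 -m pendant '[0.55,0.06,0,0,0,0,0, 0.7,0.06,0,0,0,0,0, 0.75,0.06,0,0,0,0,0, 0.75,0.06,0,0,0,0,0]'; python3 -m pendant '[0.75,0,0,-0.3,0,0,0, 0.75,0,0,-0.6,0,0,0, 0.75,0,0,-0.9,0,0,0, 0.75,0,0,-0.95,0,0,0]'; python3 -m pendant '[0.75,0.8,0,-0.2,0,0,0, 0.75,0.8,0.8,-0.2,0,0,0, 0.75,0.8,0.8,-0.2,0,0,0, 0.75,0.8,0.8,-0.2,0,0,0, 0.75,0.8,0.8,-0.2,0,0,0]';python3 go.py .517 .25 .25 0
python3 - <<'E'
from fit import *
from plant import r
a=r.snapshot("top");b=r.snapshot("scene");pickle.dump((a,b),open("home.pkl","wb"))
D=(.529,-.2366,.05)
print("label expected at home",[proj(q,pose(D,[(41,0,84)])).round(1).tolist() for q in(a,b)])
mosaic([(crop(a,302,360,160,235,7),0,0),(crop(b,180,240,130,190,6.5),410,0)],"pics/f.png",(530,800))
E
```

```text
clock: 9.05
tool_pos: [0.5721, -0.2342, 0.0489]
eef_rot: [-0.024, 1.0, -0.0, -0.009]
contact_force: [-19.0, 3.2, 26.2]
opening: 0.452
finger_force: 30.1
clock: 9.45
tool_pos: [0.5723, -0.2348, 0.0476]
eef_rot: [-0.024, 1.0, 0.0, 0.001]
contact_force: [-0.1, 0.4, 0.9]
opening: 0.748
finger_force: 0.0
clock: 9.85
tool_pos: [0.5754, -0.2351, 0.1957]
eef_rot: [-0.024, 1.0, -0.001, 0.005]
contact_force: [0.8, -0.8, 0.3]
opening: 0.751
finger_force: 0.0
clock: 10.35
tool_pos: [0.4431, -0.1161, 0.2207]
eef_rot: [-0.028, 1.0, 0.001, -0.001]
contact_force: [0.3, -0.3, 0.4]
opening: 0.753
finger_force: 0.0
t 10.35 pos [ 0.4431 -0.1161  0.2207] F [ 0.3 -0.3  0.4] op 0.753 q [ 0.49  0.54 -0.5   2.06  0.42  0.64  1.33] | shift [-0.627  2.41  -0.193] turn [ 0.001 -0.002  0.035]
label expected at home [[[330.6, 179.0]], [[206.6, 156.4]]]
```

View pics/f.png

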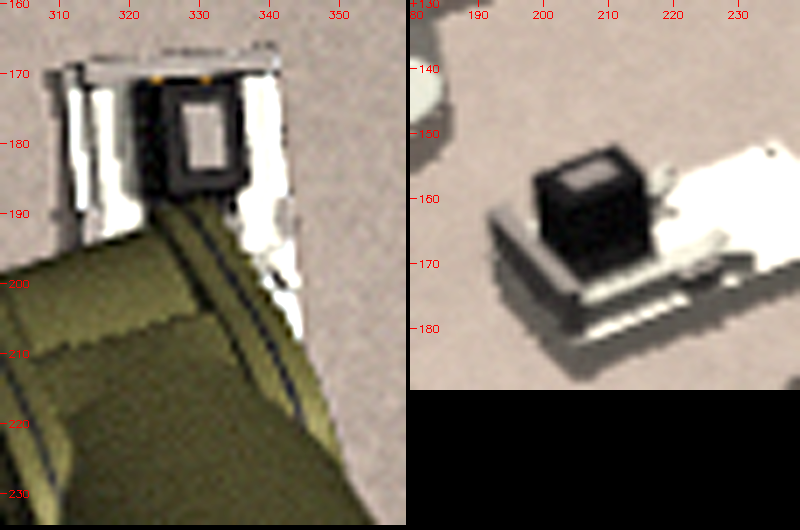

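```bash
cat > hnd.py <<'E'
import sys
from go import *
yaw=-.19;a=np.radians(30);Rz=R.from_euler("z",yaw)
X=Rz.apply([np.cos(a),0,np.sin(a)]);Y=Rz.apply([0,1,0]);N=np.cross(X,Y);G=np.array([.517,.25,.147])
def tgt(out,ang,dx=0,dy=0): # TCP at out (m) from panel, handle angle ang from off
    b=np.pi/2-.30-ang;bx=np.cos(b)*X+np.sin(b)*Y;y=np.cross(N,bx);z=-N
    return G+N*(out-.042)+X*dx+Y*dy,R.from_matrix(np.c_[np.cross(y,z),y,z])
if __name__=="__main__":need(*tgt(*map(float,sys.argv[1:])));print(tgt(*map(float,sys.argv[1:]))[0].round(3))
E
python3 hnd.py .12 0
```

```text
t 10.45 pos [ 0.4462 -0.1203  0.2202] F [-0.  -0.4 -0.6] op 0.75 q [ 0.49  0.55 -0.5   2.05  0.43  0.64  1.33] | shift [-0.341  2.504  0.038] turn [ 0.238 -0.253 -0.641]
[0.479 0.257 0.215]
```

```bash
python3 -m pendant '[0.75,0,0.3,-0.3,0,0,-0.05, 0.75,0,0.6,-0.5,0,0,-0.1, 0.75,0,0.95,-0.5,0,0,-0.15, 0.75,0,0.95,-0.5,0,0,-0.2, 0.75,0,0.95,-0.5,0,0,-0.25, 0.75,0,0.95,-0.5,0,0,-0.3]'; python3 hnd.py .16 0
```

```text
clock: 11.05
tool_pos: [0.4401, 0.0211, 0.2948]
eef_rot: [-0.258, 0.966, 0.0, 0.0]
contact_force: [-1.3, 0.6, -0.0]
opening: 0.751
finger_force: 0.0
t 11.05 pos [0.4401 0.0211 0.2948] F [-1.3  0.6 -0. ] op 0.751 q [ 0.34  0.44 -0.72  2.    0.38  0.84  1.5 ] | shift [-0.907  1.324  0.304] turn [ 0.283 -0.185 -0.347]
[0.459 0.261 0.249]
```

```bash
python3 -m pendant '[0.75,-0.23,0.33,0.05,0.06,-0.04,-0.07, 0.75,-0.45,0.66,0.1,0.11,-0.07,-0.14, 0.75,-0.6,0.95,0.1,0.17,-0.11,-0.21, 0.75,-0.6,0.95,0.1,0.22,-0.145,-0.27, 0.75,-0.6,0.95,0.1,0.283,-0.185,-0.347, 0.75,-0.6,0.95,0.1,0.283,-0.185,-0.347, 0.75,-0.6,0.95,0.1,0.283,-0.185,-0.347, 0.75,-0.6,0.95,0.1,0.283,-0.185,-0.347]'; python3 hnd.py .12 0
```

```text
clock: 11.85
tool_pos: [0.4475, 0.1896, 0.2799]
eef_rot: [-0.494, 0.83, -0.173, 0.192]
contact_force: [-0.3, 0.3, 0.1]
opening: 0.751
finger_force: 0.0
t 11.85 pos [0.4475 0.1896 0.2799] F [-0.3  0.3  0.1] op 0.751 q [-0.45  0.4  -0.47  2.29  1.31  0.66  0.64] | shift [-0.427  0.255  0.435] turn [-0.001 -0.002 -0.003]
[0.479 0.257 0.215]
```

```bash
python3 -m pendant '[0.75,-0.2,0.12,0.2,0,0,0, 0.75,-0.427,0.255,0.4,0,0,0, 0.75,-0.427,0.255,0.435,0,0,0, 0.75,-0.427,0.255,0.435,0,0,0, 0.75,-0.427,0.255,0.435,0,0,0]'; python3 hnd.py .03 0; python3 - <<'E'
from fit import *
from plant import r
import hnd
a=r.snapshot("top");b=r.snapshot("scene")
for q in(a,b): q["img"]=(255*np.clip(q["img"]/255./.5,0,1)**.5/1.3).astype(np.uint8)
st=r.get_state();Rt=hnd.R.from_quat(st["eef_rot"])
P=st["tool_pos"]+Rt.apply([[0,0,0],[0,.033,0],[0,-.033,0],[0,0,.064]]);print([proj(q,P).round(1).tolist() for q in(a,b)])
mosaic([(crop(a,150,225,150,225,5),0,0),(crop(b,245,325,180,260,5),400,0)],"pics/g.png",(400,800))
E
```

```text
clock: 12.35
tool_pos: [0.4782, 0.2561, 0.2153]
eef_rot: [-0.494, 0.83, -0.174, 0.192]
contact_force: [-0.8, -0.2, 0.2]
opening: 0.749
finger_force: 0.0
t 12.35 pos [0.4782 0.2561 0.2153] F [-0.8 -0.2  0.2] op 0.749 q [-0.55  0.6  -0.46  2.2   1.44  0.72  0.45] | shift [-0.011  0.005  0.605] turn [-0.001 -0.002 -0.004]
[0.523 0.249 0.137]
[[[171.5, 206.7], [167.7, 215.4], [175.5, 197.8], [177.6, 197.2]], [[307.1, 199.1], [317.3, 203.6], [296.7, 194.6], [295.4, 216.4]]]
```

View pics/g.png

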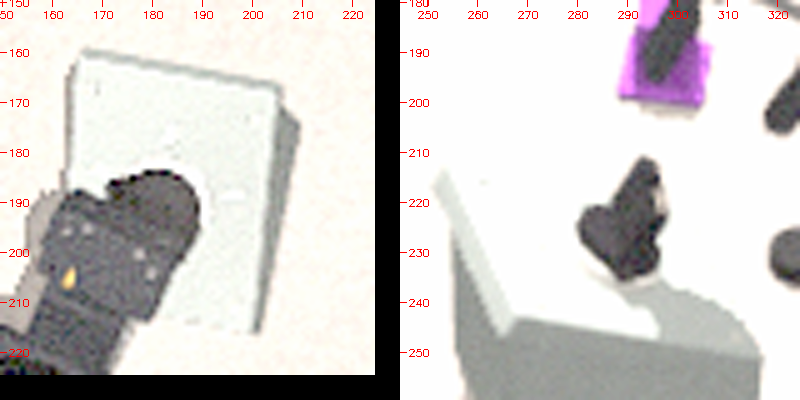

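```bash
python3 - <<'E'
from fit import *
import hnd
X,Y,N,G=hnd.X,hnd.Y,hnd.N,hnd.G
for e in(.2,.3,.4):
    b=np.pi/2-e;bx=np.cos(b)*X+np.sin(b)*Y;by=np.cross(N,bx)
    P=[G+N*(w-.042)+u*bx+v*by for w in(.018,.056) for u in(-.03,.03) for v in(-.007,.007)]
    print(e,[proj(q,P).round(0).astype(int).tolist() for q in(t,s)])
E
```

```text
0.2 [[[190, 193], [189, 197], [172, 187], [171, 190], [187, 199], [186, 202], [169, 192], [168, 196]], [[285, 220], [289, 221], [289, 233], [293, 235], [291, 210], [295, 212], [295, 223], [300, 224]]]
0.3 [[[190, 194], [188, 198], [173, 186], [171, 190], [187, 199], [185, 203], [169, 191], [168, 195]], [[285, 220], [290, 222], [288, 233], [292, 234], [292, 210], [296, 212], [294, 223], [299, 224]]]
0.4 [[[190, 195], [188, 198], [173, 185], [171, 189], [187, 200], [185, 204], [170, 190], [168, 194]], [[286, 220], [291, 222], [287, 232], [291, 234], [293, 211], [297, 213], [294, 222], [298, 224]]]
```

```bash
python3 -m pendant '[0.75,-0.011,0.005,0.15,0,0,0, 0.75,-0.011,0.005,0.3,0,0,0, 0.75,-0.011,0.005,0.4,0,0,0, 0.75,-0.011,0.005,0.5,0,0,0, 0.75,-0.011,0.005,0.57,0,0,0, 0.75,-0.011,0.005,0.615,0,0,0, 0.75,-0.011,0.005,0.615,0,0,0]'; python3 hnd.py .0277 0;  python3 -m pendant '[0.5,0,0,0,0,0,0, 0.3,0,0,0,0,0,0, 0.2,0,0,0,0,0,0, 0,0,0,0,0,0,0, 0,0,0,0,0,0,0, 0,0,0,0,0,0,0, 0,0,0,0,0,0,0, 0,0,0,0,0,0,0, 0,0,0,0,0,0,0]' 15; python3 hnd.py .0277 0.9
```

```text
clock: 13.15
tool_pos: [0.5233, 0.2501, 0.135]
eef_rot: [-0.495, 0.829, -0.174, 0.193]
contact_force: [-0.1, -0.1, -0.3]
opening: 0.75
finger_force: 0.0
t 13.15 pos [0.5233 0.2501 0.135 ] F [-0.1 -0.1 -0.3] op 0.75 q [-0.5   0.78 -0.42  2.17  1.72  0.72  0.26] | shift [ 0.007 -0.007  0.006] turn [-0.001 -0.001 -0.003]
[0.524 0.249 0.135]
clock: 14.05
tool_pos: [0.5242, 0.25, 0.1358]
eef_rot: [-0.495, 0.829, -0.174, 0.194]
contact_force: [2.5, -1.7, 5.2]
opening: 0.154
finger_force: 15.0
t 14.05 pos [0.5242 0.25   0.1358] F [ 2.5 -1.7  5.2] op 0.154 q [-0.5   0.78 -0.42  2.17  1.72  0.72  0.26] | shift [0.01  0.001 0.007] turn [-0.003  0.     0.57 ]
[0.524 0.249 0.135]
```

```bash
python3 -m pendant '[0,0,0,0,0,0,0.08, 0,0,0,0,0,0,0.16, 0,0,0,0,0,0,0.24, 0,0,0,0,0,0,0.32, 0,0,0,0,0,0,0.40]'; python3 hnd.py .0277 1.3
```

```text
clock: 14.55
tool_pos: [0.5251, 0.2491, 0.1363]
eef_rot: [-0.211, 0.942, -0.107, 0.239]
contact_force: [2.7, -4.0, 7.9]
opening: 0.156
finger_force: 15.0
t 14.55 pos [0.5251 0.2491 0.1363] F [ 2.7 -4.   7.9] op 0.156 q [-0.45  0.8  -0.5   2.16  1.71  0.78 -0.36] | shift [0.011 0.003 0.007] turn [-0.004  0.003  0.421]
[0.524 0.249 0.135]
```

```bash
python3 -m pendant '[0,0,0,0,0,0,0.08, 0,0,0,0,0,0,0.16, 0,0,0,0,0,0,0.24, 0,0,0,0,0,0,0.32, 0,0,0,0,0,0,0.40, 0,0,0,0,0,0,0.48, 0,0,0,0,0,0,0.56, 0,0,0,0,0,0,0.64]'; python3 hnd.py .0277 2.6
```

```text
clock: 15.35
tool_pos: [0.5249, 0.247, 0.1364]
eef_rot: [0.269, 0.927, 0.02, 0.261]
contact_force: [1.8, -7.0, 11.9]
opening: 0.159
finger_force: 15.0
t 15.35 pos [0.5249 0.247  0.1364] F [ 1.8 -7.  11.9] op 0.159 q [-0.38  0.82 -0.62  2.16  1.69  0.87 -1.33] | shift [0.016 0.005 0.006] turn [-0.     0.007  0.609]
[0.524 0.249 0.135]
```

```bash
python3 -m pendant '[0,0.0,0,-0.006,0,0,0.08, 0,0.0,0,-0.012,0,0,0.16, 0,0,0,-0.012,0,0,0.24, 0,0,0,-0.012,0,0,0.32, 0,0,0,-0.012,0,0,0.40, 0,0,0,-0.012,0,0,0.48, 0,0,0,-0.012,0,0,0.56, 0,0,0,-0.012,0,0,0.6]'; python3 hnd.py .0277 2.6; python3 -c "
from plant import r;s=r.get_state();print(s['moment'],s['joint_torque'][6])"
```

```text
clock: 16.15
tool_pos: [0.5233, 0.2459, 0.1358]
eef_rot: [0.661, 0.704, 0.134, 0.223]
contact_force: [5.7, -6.8, -0.6]
opening: 0.157
finger_force: 15.0
t 16.15 pos [0.5233 0.2459 0.1358] F [ 5.7 -6.8 -0.6] op 0.157 q [-0.33  0.85 -0.71  2.16  1.68  0.95 -2.25] | shift [0.019 0.002 0.007] turn [0.    0.007 0.009]
[0.524 0.249 0.135]
[-1.28537465 -0.12569624 -0.38883545] 0.13524495530873537
```

Turned 2.6 rad; give a small over-turn against the end, then release.

```bash
python3 -m pendant '[0,0,0,0,0,0,0.03, 0,0,0,0,0,0,0.06, 0,0,0,0,0,0,0.06, 0,0,0,0,0,0,0.06]'; python3 -c "
from plant import r;s=r.get_state();print(s['moment'],s['joint_torque'][6],s['q'][6])";python3 hnd.py .0277 2.6
```

```text
clock: 16.55
tool_pos: [0.5233, 0.2465, 0.1358]
eef_rot: [0.691, 0.674, 0.144, 0.216]
contact_force: [4.7, -7.0, -1.6]
opening: 0.17
finger_force: 15.6
[-1.19991476 -0.1436968  -0.22151589] -0.38854457437992096 -2.3418312873663387
t 16.55 pos [0.5233 0.2465 0.1358] F [ 4.7 -7.  -1.6] op 0.17 q [-0.32  0.85 -0.72  2.16  1.68  0.95 -2.34] | shift [0.015 0.001 0.008] turn [ 0.001  0.007 -0.047]
[0.524 0.249 0.135]
```

```bash
python3 -m pendant '[0.3,0,0,0,0,0,-0.03, 0.6,0,0,0,0,0,-0.03, 0.75,0,0,0,0,0,-0.03, 0.75,0,0,0,0,0,-0.03, 0.75,0,0,-0.3,0,0,-0.03, 0.75,0,0,-0.6,0,0,-0.03, 0.75,0,0,-0.9,0,0,-0.03, 0.75,0,0,-0.95,0,0,-0.03, 0.75,0,0,-0.95,0,0,-0.03]'; python3 - <<'E'
from fit import *
from plant import r
a=r.snapshot("top");b=r.snapshot("scene")
for q in(a,b): q["img"]=(255*np.clip(q["img"]/255./.6,0,1)**.6/1.3).astype(np.uint8)
mosaic([(crop(a,150,225,150,225,5),0,0),(crop(b,180,320,140,260,3.3),400,0),(crop(a,302,360,160,200,5),400,400)],"pics/h.png")
E
```

```text
clock: 17.45
tool_pos: [0.452, 0.2655, 0.2612]
eef_rot: [0.674, 0.691, 0.144, 0.217]
contact_force: [0.5, -0.3, 0.5]
opening: 0.752
finger_force: 0.0
```

View pics/h.png

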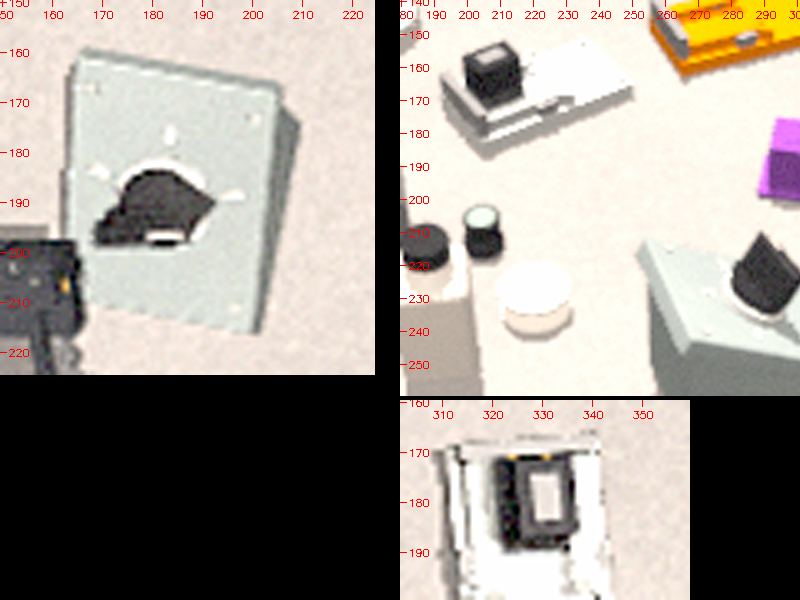

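The pointer is at the right-hand mark (tip at 212,190) and the pack sits at the end stop with its label at (331,179). The gripper is clear of everything, so I'm handing in.

```bash
python3 -c "
from plant import r;print(r.finish_job())"
```

```text
the job is handed in; nothing more can be done
None
```

I pushed the black power pack home against the dock's end stop, then turned the handle clockwise to on, let go and handed the job in; the last pictures show both in place, but I couldn't see the pawls and the hand-in gave no verdict.

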